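# Check that two brake levers stop short of the grip

## Robot

A 6-joint arm with a two-finger parallel gripper is mounted at the origin on the work surface. World frame = base frame: x ahead of the robot, y to its left, z up, the work surface at z = 0. Lengths are in mm, angles in rad, forces in N, time in s.
With the tool pointing down it reaches from about 350 to 975 mm from the base axis. Payload 17.4 kg.
Tool frame: the origin (TCP) lies at the very end of the fingers, on their centre line; the grasp point (between the pads) lies 19 mm behind it (robot.hold_point_z is the distance from the TCP to the grasp point, in mm); z points along the fingers, y is the line along which they close (so a half turn about z gives the same grasp; the last joint's range is limited). The gripper opens to 85 mm and grips with 20 to 120 N. Pads are 22 mm wide; open, the fingers measure 114 mm over their backs; the gripper's body (76 mm by 85 mm) begins 54 mm behind the grasp point. The pads swing forward as they close: fully open they stand 13 mm farther back than shut.
Start: joints at [-1.215, 0.116, 1.442, -0, 1.584, -0.038], TCP at [258.989, -623.343, 231.303] pointing down, gripper open.
Joint ranges: [-2.83, 2.83], [-0.83, 2.19], [0.07, 2.5], [-1.14, 4.28], [0.01, 3], [-2.97, 2.97]. Speed limits (rad/s): [1.89, 1.89, 2.22, 3.14, 3.14, 3.14].

## Interface

Orientations are given as a rotation vector (axis times angle).
In Python, from bench import robot, eyes, job gives the robot as it stands. The module is installed in compiled form; this text tells all that it offers.
- The arm moves only by the shell command python3 -m creep 'ROWS' [FORCE]. ROWS is JSON, a list of rows, each a list of 3 entries, a list of its own where there are three numbers: the opening in per cent of the stroke, from 0 (shut) to 100 (fully open), then the shift along the tool's x, y, z in mm, then the turn about the tool's z in degrees. A call has 1 to 20 rows; each row is the pose to reach, as a shift and turn from the pose commanded when the call began, along the tool's axes at that moment; what a row does not reach only later rows make up. A row lasts 1/10 s, in which the tool goes at most 50 mm and 8.59 degrees, less where a joint would pass 70% of its speed; a pose out of reach is approached as far as the arm can. A call with a gripper value outside its range is refused whole. The fingers move at their own pace and stop on an object; FORCE is the grip in N (left out, the last holds). Time passes only in rows, so rows that repeat a pose let the fingers close. It gives the time, the measured TCP pose, the force, the opening and the grip force at its end, in the units of the state.
- robot.state(): the state, without advancing time (a new reading comes with each control period).
- eyes.snapshot(name): name is "side" or "top"; returns a dict with "pixels" (384x512x3 uint8, red, green, blue), "K" (3x3 intrinsics, pixels), "D" ([k1, k2, p1, p2, k3] as OpenCV has them; the pictures are not rectified), "T" (4x4, takes a point from camera to world coordinates). Camera axes: x right, y down, z forward; pixel columns grow to the right and rows downward; lengths in mm; the calibration is good to about 2 mm. A picture is of the moment at which its call begins. There is no depth.
- job.close_job(): hands the job in; it is judged then, once.
The state is a dict: "clock": time; "q": joint angles; "dq": joint speeds; "joint_efforts": joint torques, N m; "tcp_pos": TCP position; "orientation": TCP orientation; "wrist_force": force on the tool from outside, world axes, zero at the start; "wrist_torque": the same for the moment, N m; "opening": finger opening in mm; "gripper_force": force on a finger pad.
Only numpy, scipy, OpenCV 4.12 (cv2) and the standard library are available. Lean on these libraries where they do the work, as an engineer would, in place of code of your own. Each camera call takes 0.05 s, during which the arm holds its last target. There are 200 camera calls.

## Task

Check the brake levers of the two chair handles on the counter: with the outside of the fingers, push the red lever from its front in towards the grip until it stops, hold it against its stop for a good second and let it spring all the way back; then push the blue lever in to its stop the same way and finish while still holding it there, so that I can read the gap. Only push: do not grasp a lever, reach behind it or touch the grip, do not force the levers or press both at once, and leave the other things on the counter where they are.

Things in the scene. Friction and masses are not known exactly. Their poses are not given: they have to be found in the camera images.
- red_stand: Bench stand fixed to the counter, with the red-levered chair handle; on either side, turned up to 0.3 rad. Base plate 140 x 180 x 14 mm, origin at the centre of its underside, z up. In its frame a post with clamp head (50 x 32 mm, top at 190 mm) stands at y = +86 mm; from it a bar runs to -y over x = 0 at 170 mm height, the lever on its -x side (towards the robot).
- red_grip (a point): The grip (bar) of the red handle: black rubber cylinder 115 mm long, 30 to 36 mm thick, with a red end band. Origin in its middle on its axis, 170 mm above the counter; y along its axis, -x towards the lever. Not to be touched (in any rules: red_stand_c7).
- red_press (a point): red lever blade, upright face 18 mm high, 8 mm thick plus a black strip on its back (not to be touched). Origin = press point on the FRONT face (away from the grip), mid height, 170 mm up, 32 mm from the tip (-y). x points into the face, the way to push; y along the blade to the pivot, whose upright axis is 6 mm along x and 90 mm along +y from here. At rest it splays 0.42 rad from the grip's line.
- red_lever (a joint): Angle of the red lever (rad) about its upright pivot: 0 at rest, grows as it is pressed in (counter-clockwise from above), hard stop at 0.34, where about 24 mm of air is left between lever tip and grip. The spring takes about 3.5 N at the press point to start, 9 N at the stop, and returns it to 0 when let go. In any rules red_lever_c1 is the blade, red_lever_c2 the black strip on its back.
- blue_stand: Bench stand fixed to the counter, with the blue-levered chair handle; on either side, turned up to 0.3 rad. Base plate 140 x 180 x 14 mm, origin at the centre of its underside, z up. In its frame a post with clamp head (50 x 32 mm, top at 190 mm) stands at y = +86 mm; from it a bar runs to -y over x = 0 at 170 mm height, the lever on its -x side (towards the robot).
- blue_grip (a point): The grip (bar) of the blue handle: black rubber cylinder 115 mm long, 30 to 36 mm thick, with a blue end band. Origin in its middle on its axis, 170 mm above the counter; y along its axis, -x towards the lever. Not to be touched (in any rules: blue_stand_c7).
- blue_press (a point): blue lever blade, upright face 18 mm high, 8 mm thick plus a black strip on its back (not to be touched). Origin = press point on the FRONT face (away from the grip), mid height, 170 mm up, 32 mm from the tip (-y). x points into the face, the way to push; y along the blade to the pivot, whose upright axis is 6 mm along x and 90 mm along +y from here. At rest it splays 0.42 rad from the grip's line.
- blue_lever (a joint): Angle of the blue lever (rad) about its upright pivot: 0 at rest, grows as it is pressed in (counter-clockwise from above), hard stop at 0.24, where about 36 mm of air is left between lever tip and grip. The spring takes about 3.5 N at the press point to start, 7 N at the stop, and returns it to 0 when let go. In any rules blue_lever_c1 is the blade, blue_lever_c2 the black strip on its back.
- clamp_a: Red plastic slide clamp, flat slotted plate 70 x 28 x 6 mm, loose; origin at the centre of its underside. Lies on the red stand's base plate. Leave alone.
- clamp_b: Red plastic slide clamp, flat slotted plate 70 x 28 x 6 mm, loose; origin at the centre of its underside. Lies on the blue stand's base plate. Leave alone.
- clamp_c: Red plastic slide clamp, flat slotted plate 70 x 28 x 6 mm, loose; origin at the centre of its underside. Lies on the counter on the robot's side of the stands. Leave alone.
- gallipot: Squat stainless bowl with rolled rim, 80 mm across, 48 mm high, loose, on the robot's side of the stands; origin at the centre of its underside. Leave alone.
- pill_cups: Stack of translucent blue pill cups, 54 mm across, 87 mm high, loose, between the two stands; origin at the centre of its underside. Leave alone.
- clipboard: Aluminium clipboard frame 225 x 315 mm, 13 mm high at its clip, lying loose on the left of the counter; origin at the centre of its underside. Leave alone.
- spray_can: Blue bottle 54 mm across, 130 mm high, loose, on the right of the counter; origin at the centre of its underside. Leave alone.

How it is judged:
By the outcome, as a careful person would: the job done as asked, in the order asked, and still so for the second after the job is handed in, while the arm keeps its last pose, push and grip.
It also fails if it takes over 48 s, if anything falls off the work surface, if the arm or the gripper's body presses on something with over 40 N, if the wrist force passes 120 N, or if a joint passes its speed limit or range.

## Working session

There is one attempt and no reset: what is moved stays moved. The work goes in short steps, Python scripts to look and compute and a shell command to move; the robot and the scene stay as the last step left them, time stands still between calls to the robot, and variables do not carry over. Pictures are saved under pics/ and viewed, at most 10 in all, crops included, and the job is handed in when it is done.

```bash
mkdir -p pics
python3 - <<'E'
from bench import robot, eyes
import cv2,numpy as np
s=robot.state();print({k:np.round(v,3).tolist() for k,v in s.items()})
for n in("top","side"):
    d=eyes.snapshot(n);cv2.imwrite(f"pics/{n}0.png",d["pixels"][:,:,::-1]);print(n,np.round(d["K"],1).tolist(),np.round(d["D"],3),np.round(d["T"],3).tolist())
E
```

```text
{'clock': 0.0, 'q': [-1.215, 0.116, 1.442, -0.0, 1.584, -0.038], 'dq': [-0.0, -0.0, -0.001, -0.0, -0.0, 0.0], 'joint_efforts': [-0.009, -73.2, -63.249, -0.0, 0.006, -0.0], 'tcp_pos': [258.909, -623.163, 230.567], 'orientation': [-3.08, -0.614, 0.0], 'wrist_force': [-0.353, -0.238, 0.079], 'wrist_torque': [-0.036, -0.032, -0.0], 'gripper_force': 0.0, 'opening': 85.527}
top [[438.2, 0.0, 257.3], [0.0, 438.2, 184.7], [0.0, 0.0, 1.0]] [0.013 0.    0.    0.    0.   ] [[0.004, -0.99, 0.139, 337.302], [-1.0, -0.004, 0.0, 43.724], [0.0, -0.139, -0.99, 1490.392], [0.0, 0.0, 0.0, 1.0]]
side [[362.6, 0.0, 257.8], [0.0, 362.6, 191.1], [0.0, 0.0, 1.0]] [-0.118  0.     0.     0.     0.   ] [[-0.983, -0.134, 0.125, 384.185], [-0.183, 0.765, -0.618, 819.735], [-0.013, -0.63, -0.776, 1119.359], [0.0, 0.0, 0.0, 1.0]]
```

View pics/top0.png

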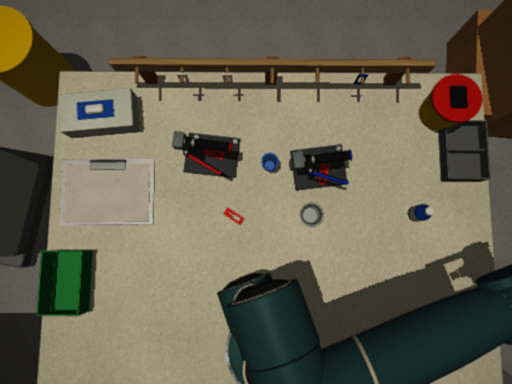

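View pics/side0.png

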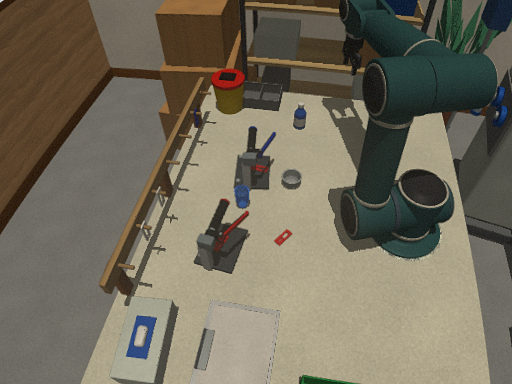

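The top view shows the red handle on the left: lever from about (190,153) to a tip at (231,179). The blue handle is in the middle: lever from about (313,171) to a tip at (347,184). The arm occludes neither. The side view shows the red lever at about (248,212)-(222,232) and the blue at about (275,134)-(260,158).

```bash
cat > h.py <<'E'
import cv2,numpy as np
from bench import robot,eyes
BOX={'top':{'red':(180,140,240,186),'blue':(300,160,356,192)},'side':{'red':(215,205,256,240),'blue':(255,125,282,165)}}
def mask(px,c):
    p=px.astype(int);r,g,b=p[...,0],p[...,1],p[...,2]
    return ((r>70)&(r>2.2*g)&(r>2.2*b)) if c=='red' else ((b>70)&(b>1.7*r)&(b>1.5*g))
def rays(d,uv):
    n=cv2.undistortPoints(np.float64(uv).reshape(-1,1,2),d['K'],np.array(d['D'],float))[:,0]
    T=np.array(d['T']);return T[:3,3],np.c_[n,np.ones(len(n))]@T[:3,:3].T
def onz(d,uv,z):
    o,r=rays(d,uv);return o+r*((z-o[2])/r[:,2])[:,None]
def comps(d,n,c):
    x0,y0,x1,y1=BOX[n][c];m=np.zeros(d['pixels'].shape[:2],np.uint8)
    m[y0:y1,x0:x1]=mask(d['pixels'],c)[y0:y1,x0:x1]
    k,l,s,_=cv2.connectedComponentsWithStats(m,connectivity=8)
    return [(s[i].tolist(),np.argwhere(l==i)[:,::-1]) for i in range(1,k) if s[i][4]>6]
E
python3 - <<'E'
from h import *
o=[]
for n in('top','side'):
    d=eyes.snapshot(n)
    for c in('red','blue'):
        print(n,c,[s for s,_ in comps(d,n,c)])
        x0,y0,x1,y1=BOX[n][c];im=d['pixels'][y0-10:y1+10,x0-10:x1+10,::-1].copy()
        o.append(cv2.resize(im,(390,290),interpolation=0))
cv2.imwrite('pics/crop1.png',np.vstack([np.hstack(o[:2]),np.hstack(o[2:])]))
E
```

```text
top red [[229, 142, 3, 9, 21], [185, 155, 36, 20, 128], [215, 157, 8, 3, 16]]
top blue [[313, 172, 35, 12, 98]]
side red [[223, 211, 25, 24, 97], [225, 236, 4, 4, 9]]
side blue [[262, 132, 13, 20, 48]]
```

View pics/crop1.png

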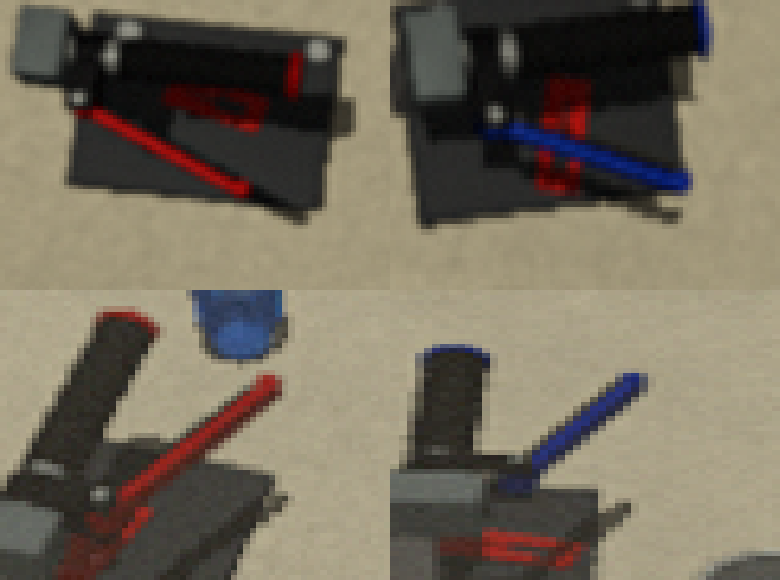

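The crops show both levers cleanly: in the top view red runs (185,155)-(221,175) and blue (313,172)-(348,184). In the side view the tips are at about (247,212) and (274,133). Next I compute lever lines, tip height by triangulation, and press points.

```bash
cat > m.py <<'E'
from h import *
def tri(a,b):
    (o1,r1),(o2,r2)=a,b;A=np.c_[r1,-r2];t=np.linalg.lstsq(A,o2-o1,rcond=None)[0]
    p,q=o1+t[0]*r1,o2+t[1]*r2;return (p+q)/2,np.linalg.norm(p-q)
def fit(d,n,c,end):
    p=max(comps(d,n,c),key=lambda t:t[0][4])[1].astype(np.float32)
    vx,vy,x,y=cv2.fitLine(p,cv2.DIST_HUBER,0,.01,.01).ravel();v=np.array([vx,vy])
    if v@end<0:v=-v
    s=(p-[x,y])@v
    return np.array([x,y])+v*(s.max()+.3-.0),np.array([x,y])+v*s.min(),np.array([x,y])
def measure(c,D):
    t,b,m=fit(D['top'],'top',c,np.array([1,.3]));t2,_,_=fit(D['side'],'side',c,np.array([1,-1]))
    o,r=rays(D['top'],[t]);o2,r2=rays(D['side'],[t2]);P,e=tri((o,r[0]),(o2,r2[0]))
    print(c,'tip tri',P.round(1),'miss',round(float(e),1))
    W=onz(D['top'],[t,b,m],175);u=W[1]-W[0];L=np.linalg.norm(u);u/=L
    x=np.array([-u[1],u[0],0]); x=x if x[0]>0 else -x
    # mask centre -> front face 2.5 mm ahead of it
    press=W[0]+32*u-2.5*x
    print(' tip',W[0].round(1),'len',L.round(1),'pushdir',x.round(3),'ang',np.arctan2(x[1],x[0]).round(3),'press',press.round(1),'pivot',(press+6*x+90*u).round(1),'grip angle',(np.arctan2(x[1],x[0])+.42).round(3))
if __name__=='__main__':
    D={n:eyes.snapshot(n) for n in('top','side')}
    for c in('red','blue'):measure(c,D)
    R=cv2.Rodrigues(np.array(robot.state()['orientation']))[0];print(R.round(3).tolist(),np.round(robot.state()['tcp_pos'],1))
    T=D['top']
    # pivots (screw heads) & grip end bands, from crops: crop px -> image px
    for nm,uv,z in(('red screw',(170+78*80/390,130+98*66/290),190),('blue screw',(290+105*76/390,150+113*52/290),190),
      ('red band',(230.5,146.5),180),('blue band',(290+315*76/390,150+28*52/290),180)):
        print(nm,onz(T,[uv],z)[0].round(1))
E
python3 m.py
```

```text
red tip tri [553.8 157.4 176.4] miss 2.5
 tip [555.3 157.6 175. ] len 114.1 pushdir [ 0.863 -0.504 -0.   ] ang -0.529 press [569.3 186.5 175. ] pivot [619.9 261.2 175. ] grip angle -0.109
blue tip tri [ 527.2 -228.1  179.8] miss 1.9
 tip [ 528.8 -229.1  175. ] len 107.9 pushdir [ 0.96  -0.281 -0.   ] ang -0.285 press [ 535.4 -197.7  175. ] pivot [ 566.5 -113.   175. ] grip angle 0.135
[[0.923, 0.384, -0.0], [0.384, -0.923, 0.0], [0.0, -0.0, -1.0]] [ 259.  -623.3  231.1]
red screw [617.7 260.2 190. ]
blue screw [ 564.1 -115.8  190. ]
red band [638.5 126.4 180. ]
blue band [ 613.5 -242.3  180. ]
```

The geometry checks out: tip heights are 176-180 mm, each pivot lies within 4 mm of its screw head, and grip turns are -0.11 and +0.14 rad. Moving towards a standoff 40 mm in front of the red lever, fingers shut.

```bash
python3 -m creep '[[0,[6,-7,0],0],[0,[17,-20,0],-1],[0,[34,-40,0],-2],[0,[56,-67,0],-4],[0,[85,-101,0],-6],[0,[113,-134,0],-8],[0,[144,-171,0],-10],[0,[175,-208,0],-12],[0,[206,-245,0],-14],[0,[237,-282,0],-16],[0,[268,-319,0],-18],[0,[299,-356,0],-20],[0,[330,-393,0],-22],[0,[361,-430,0],-24],[0,[392,-467,0],-26],[0,[423,-504,0],-28],[0,[451,-538,0],-30],[0,[479,-571,0],-32],[0,[502,-598,0],-34],[0,[519,-618,0],-37]]' 40
python3 - <<'E'
from h import *
s=robot.state();R=cv2.Rodrigues(np.array(s['orientation']))[0]
p=np.array(s['tcp_pos']);x=np.array([.863,-.504,0]);t=np.array([569.3,186.5,152])-55*x
print(R.round(3).tolist(),p.round(1),(R.T@(t-p)).round(1), 'turn',np.degrees(np.arctan2(R[1,1],R[0,1])+.529).round(2),s['q'])
E
```

```text
clock: 2.3
tcp_pos: [500.3, 149.3, 231.2]
orientation: [-2.723, -1.566, -0.0]
wrist_force: [1.1, -0.8, 0.1]
opening: -0.3
gripper_force: 0.0
[[0.503, 0.864, 0.0], [0.864, -0.503, 0.0], [0.0, -0.0, -1.0]] [500.3 149.3 231.2] [ 67.  -14.   79.2] turn 0.12 [ 2.40925494e-01 -2.21167064e-01  1.76591243e+00  2.66260497e-04
  1.59663731e+00  7.67861921e-01]
```

```bash
python3 -m creep '[[0,[20,-4,15],0],[0,[40,-9,40],0],[0,[58,-13,64],0],[0,[67,-14,79],0],[0,[67,-14,79],0],[0,[67,-14,79],0]]'
python3 - <<'E'
from h import *
a=eyes.snapshot('top')['pixels'][110:230,150:270,::-1];b=eyes.snapshot('side')['pixels'][160:280,180:300,::-1]
cv2.imwrite('pics/near1.png',cv2.resize(np.hstack([a,b]),(800,400),interpolation=0))
E
```

```text
clock: 2.9
tcp_pos: [522.8, 211.1, 153.1]
orientation: [2.726, 1.561, 0.0]
wrist_force: [-0.4, -0.5, 1.5]
opening: 0.0
gripper_force: 0.0
```

View pics/near1.png

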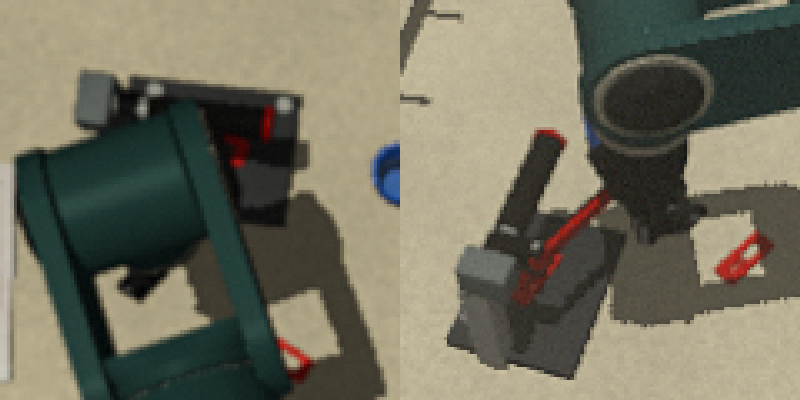

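The picture shows the shut fingers in front of the red lever (fingertips at about (645,230) in the right half) and clear of the grip. Closing in.

```bash
python3 -m creep '[[0,[0,12,0],0],[0,[0,24,0],0],[0,[0,32,0],0],[0,[0,32,0],0],[0,[0,32,0],0]]'; python3 -m creep '[[0,[0,2,0],0],[0,[0,4,0],0],[0,[0,4,0],0]]'; python3 -m creep '[[0,[0,2,0],0],[0,[0,4,0],0],[0,[0,4,0],0]]'
```

```text
clock: 3.5
tcp_pos: [550.8, 194.8, 152.1]
orientation: [-2.727, -1.559, 0.001]
wrist_force: [-0.5, 0.3, -0.5]
opening: -0.2
gripper_force: 0.0
clock: 3.8
tcp_pos: [553.9, 193.3, 152.3]
orientation: [-2.726, -1.561, 0.001]
wrist_force: [-3.2, 0.7, 0.5]
opening: -0.5
gripper_force: 1.6
clock: 4.1
tcp_pos: [557.5, 191.0, 152.3]
orientation: [-2.727, -1.56, 0.001]
wrist_force: [-4.0, 0.3, 1.3]
opening: 0.3
gripper_force: 2.2
```

```bash
python3 -m creep '[[0,[-1,2.5,0],-3],[0,[-1.8,5,0],-6],[0,[-2,7,0],-7.5],[0,[-2.3,9.5,0],-9],[0,[-2.7,12,0],-10.5],[0,[-2.7,14,0],-11.5],[0,[-2.7,16.5,0],-13],[0,[-2.7,19,0],-14.5],[0,[-2.6,21,0],-16],[0,[-2.6,23,0],-17],[0,[-2.6,23,0],-17]]'
python3 - <<'E'
from h import *
s=robot.state();print(s['wrist_force'].round(2),s['tcp_pos'].round(1),s['gripper_force'],s['opening'],s['wrist_torque'].round(2))
E
```

```text
clock: 5.2
tcp_pos: [575.9, 177.8, 152.3]
orientation: [-2.464, -1.947, -0.001]
wrist_force: [-5.4, 6.7, 0.9]
opening: -0.2
gripper_force: 3.7
[-5.37  6.73  0.89] [575.9 177.8 152.3] 3.728451579809189 -0.18500247371252126 [0.98 0.83 0.05]
```

```bash
python3 -m creep '[[0,[1,1,0],-1],[0,[2,2,0],-1.5],[0,[2,2,0],-1.5]]';  python3 -m creep '[[0,[0.2,1,0],-0.6],[0,[0.2,1,0],-0.6]]';  python3 -m creep '[[0,[0.2,1,0],-0.4],[0,[0.2,1,0],-0.4]]'
```

```text
clock: 5.5
tcp_pos: [577.9, 178.3, 152.0]
orientation: [-2.44, -1.978, 0.003]
wrist_force: [-8.5, -2.8, 2.1]
opening: -0.5
gripper_force: 4.2
clock: 5.7
tcp_pos: [578.8, 178.2, 152.0]
orientation: [-2.43, -1.991, 0.003]
wrist_force: [-9.7, -2.7, 2.1]
opening: -0.3
gripper_force: 4.4
clock: 5.9
tcp_pos: [579.8, 178.1, 152.0]
orientation: [-2.423, -1.999, 0.004]
wrist_force: [-10.6, -4.8, 1.5]
opening: 0.1
gripper_force: 4.5
```

```bash
for i in 1 2; do :; done; python3 -m creep '[[0,[-0.5,1,0],0],[0,[-0.5,1,0],0]]';  python3 -m creep '[[0,[-0.3,1,0],0],[0,[-0.3,1,0],0]]'
python3 - <<'E'
from h import *
from m import fit
d=eyes.snapshot('side');c=comps(d,'side','red');print([s for s,_ in c])
cv2.imwrite('pics/p2.png',cv2.resize(d['pixels'][180:270,190:310,::-1],(800,600),interpolation=0))
E
```

```text
clock: 6.1
tcp_pos: [580.5, 177.9, 151.9]
orientation: [-2.422, -1.999, 0.003]
wrist_force: [-11.8, -1.4, 1.8]
opening: -0.2
gripper_force: 5.6
clock: 6.3
tcp_pos: [580.8, 177.8, 151.9]
orientation: [-2.421, -1.998, 0.005]
wrist_force: [-18.1, 1.5, 4.2]
opening: 0.1
gripper_force: 9.3
[[223, 222, 8, 16, 46]]
```

View pics/p2.png

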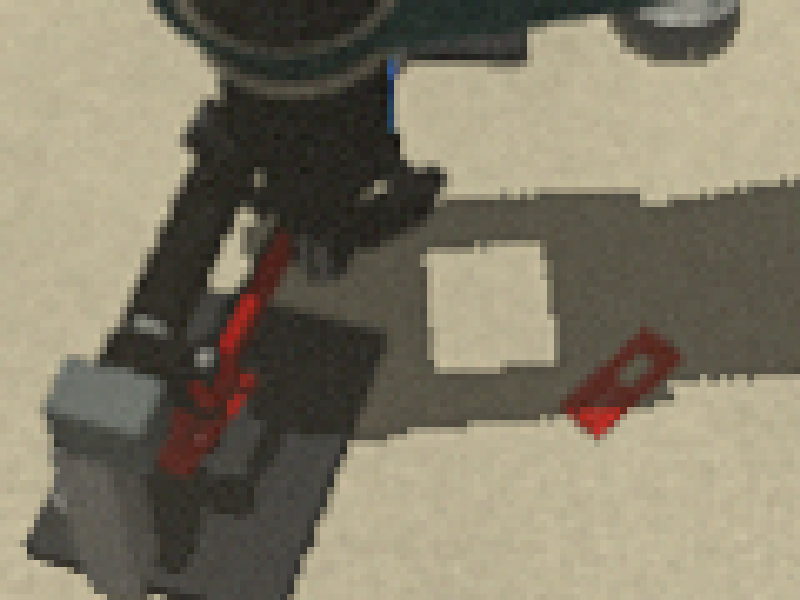

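The picture shows the red lever swung in, nearly parallel to the grip, with air still behind it; the finger at (330,250) is on its front face only. The force rose from 12 to 18 N with almost no travel, so it is at the stop. Holding there, then backing off.

```bash
python3 -m creep '[[0,[0,0,0],0],[0,[0,0,0],0],[0,[0,0,0],0],[0,[0,0,0],0],[0,[0,0,0],0],[0,[0,0,0],0],[0,[0,0,0],0],[0,[0,0,0],0],[0,[0,0,0],0],[0,[0,0,0],0],[0,[0,0,0],0],[0,[0,0,0],0],[0,[0,0,0],0],[0,[0,0,0],0]]'; python3 -m creep '[[0,[0,-3,0],2],[0,[0,-8,0],5],[0,[1,-14,0],9],[0,[2,-20,0],13],[0,[2,-27,0],17],[0,[2,-35,0],20],[0,[2,-45,0],20],[0,[2,-58,0],20],[0,[2,-72,0],20],[0,[2,-80,0],20],[0,[2,-80,0],20]]'
python3 - <<'E'
from h import *
s=robot.state();R=cv2.Rodrigues(np.array(s['orientation']))[0]
print(R.round(3).tolist(),s['tcp_pos'].round(1))
x=np.array([.960,-.281,0]);t=np.array([535.4,-197.7,152])-60*x;print(t.round(1),(R.T@(t-s['tcp_pos'])).round(1),'turn',np.degrees(np.arctan2(R[1,1],R[0,1])+.285).round(2))
d=eyes.snapshot('side');print([q for q,_ in comps(d,'side','red')])
E
```

```text
clock: 7.75
tcp_pos: [580.8, 177.7, 151.9]
orientation: [-2.421, -1.999, 0.005]
wrist_force: [-18.4, 2.0, 3.8]
opening: -0.0
gripper_force: 9.1
clock: 8.85
tcp_pos: [503.2, 194.9, 152.6]
orientation: [2.732, 1.55, 0.001]
wrist_force: [0.5, 0.1, -0.1]
opening: 0.0
gripper_force: 0.0
[[0.513, 0.858, 0.001], [0.858, -0.513, 0.0], [0.001, 0.0, -1.0]] [503.2 194.9 152.6]
[ 477.8 -180.8  152. ] [-335.6  171.     0.5] turn -14.54
[[223, 212, 25, 26, 110], [225, 236, 4, 4, 9]]
```

```bash
python3 -m creep '[[0,[-6,2,0],0],[0,[-20,8,0],-1],[0,[-45,20,0],-2],[0,[-75,35,0],-4],[0,[-110,54,0],-5],[0,[-145,72,0],-7],[0,[-180,90,0],-8],[0,[-215,108,0],-10],[0,[-250,126,0],-11],[0,[-280,142,0],-12],[0,[-305,155,0],-13],[0,[-323,165,0],-14],[0,[-333,170,0],-14.5],[0,[-335,171,0],-14.5],[0,[-335,171,0],-14.5],[0,[-335,171,0],-14.5]]'
python3 - <<'E'
from h import *
from m import *
s=robot.state();R=cv2.Rodrigues(np.array(s['orientation']))[0]
print(s['wrist_force'].round(1),s['tcp_pos'].round(1),np.degrees(np.arctan2(R[1,1],R[0,1])+.285).round(2))
x=np.array([.960,-.281,0]);print((R.T@(np.array([535.4,-197.7,152])-s['tcp_pos'])).round(1))
D={n:eyes.snapshot(n) for n in('top','side')};measure('red',D)
a=D['top']['pixels'][120:240,170:380,::-1];b=D['side']['pixels'][100:220,200:320,::-1]
cv2.imwrite('pics/near2.png',cv2.resize(np.hstack([a,b]),(800,291),interpolation=0))
E
```

```text
clock: 10.5
tcp_pos: [478.7, -179.9, 152.3]
orientation: [-2.516, -1.882, -0.0]
wrist_force: [0.5, 0.1, 1.6]
opening: 0.1
gripper_force: 0.0
[0.5 0.1 1.6] [ 478.7 -179.9  152.3] -0.08
[-1.  59.4  0.3]
red tip tri [554.  157.3 176.1] miss 2.9
 tip [555.7 157.4 175. ] len 122.2 pushdir [ 0.868 -0.497 -0.   ] ang -0.52 press [569.4 186.4 175. ] pivot [619.3 261.5 175. ] grip angle -0.1
```

View pics/near2.png

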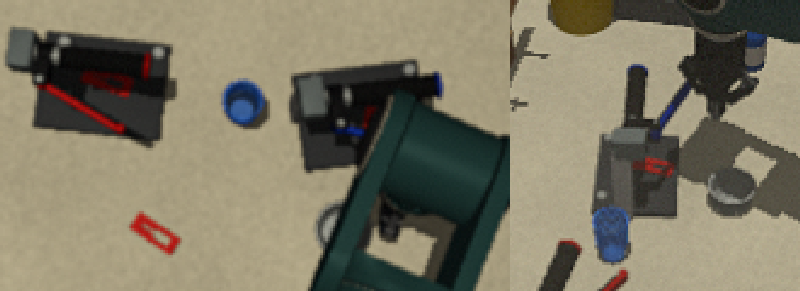

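The picture shows the red lever back at rest (measured tip within 0.5 mm of before). The fingers stand in front of the blue lever (at about (715,105) in the right half), clear of the bowl and cups. Approaching blue.

```bash
python3 -m creep '[[0,[0,12,0],0],[0,[0,24,0],0],[0,[-0.5,33,0],0],[0,[-1,38,0],0],[0,[-1,38,0],0],[0,[-1,38,0],0]]'; python3 -m creep '[[0,[0,2,0],0],[0,[0,2,0],0]]'; python3 -m creep '[[0,[0,2,0],0],[0,[0,2,0],0]]'; python3 -m creep '[[0,[0,2,0],0],[0,[0,2,0],0]]'
```

```text
clock: 11.2
tcp_pos: [514.7, -192.4, 152.1]
orientation: [-2.516, -1.881, 0.0]
wrist_force: [-0.9, -0.3, 0.6]
opening: -0.1
gripper_force: 0.0
clock: 11.4
tcp_pos: [516.6, -192.9, 152.4]
orientation: [2.516, 1.881, 0.0]
wrist_force: [0.3, -0.6, -0.9]
opening: -0.1
gripper_force: 0.0
clock: 11.6
tcp_pos: [518.6, -193.5, 152.4]
orientation: [2.516, 1.881, 0.0]
wrist_force: [-0.5, -0.4, 0.0]
opening: 0.1
gripper_force: 0.0
clock: 11.8
tcp_pos: [520.4, -194.1, 152.3]
orientation: [-2.516, -1.881, 0.001]
wrist_force: [-3.3, -0.8, 1.7]
opening: -0.1
gripper_force: 1.9
```

```bash
python3 -m creep '[[0,[-0.4,2,0],-1.5],[0,[-0.8,4,0],-3],[0,[-1,6,0],-4.5],[0,[-1.2,8,0],-6],[0,[-1.3,10,0],-7],[0,[-1.4,12,0],-8.5],[0,[-1.5,14,0],-9.5],[0,[-1.5,16,0],-11],[0,[-1.5,16,0],-11]]'; python3 -m creep '[[0,[0.3,1,0],-0.7],[0,[0.3,1,0],-0.7]]'
```

```text
clock: 12.7
tcp_pos: [535.2, -200.6, 152.3]
orientation: [-2.323, -2.115, 0.002]
wrist_force: [-6.6, -3.6, 3.3]
opening: 0.1
gripper_force: 3.5
clock: 12.9
tcp_pos: [536.1, -200.4, 152.3]
orientation: [-2.31, -2.129, 0.002]
wrist_force: [-8.1, -4.3, 1.5]
opening: 0.2
gripper_force: 3.6
```

```bash
python3 -m creep '[[0,[-0.6,1,0],-0.6],[0,[-0.6,1,0],-0.6]]';  python3 -m creep '[[0,[-0.4,1,0],-0.6],[0,[-0.4,1,0],-0.6]]'; python3 -m creep '[[0,[-0.3,1,0],0],[0,[-0.3,1,0],0]]'
```

```text
clock: 13.1
tcp_pos: [537.0, -200.7, 152.2]
orientation: [-2.298, -2.141, 0.001]
wrist_force: [-7.6, -1.0, 2.3]
opening: 0.5
gripper_force: 3.6
clock: 13.3
tcp_pos: [538.0, -201.1, 152.2]
orientation: [-2.287, -2.153, 0.001]
wrist_force: [-7.3, -0.4, 2.6]
opening: -0.2
gripper_force: 3.6
clock: 13.5
tcp_pos: [538.9, -201.2, 152.2]
orientation: [-2.287, -2.152, 0.001]
wrist_force: [-8.4, 1.8, 3.0]
opening: 0.3
gripper_force: 4.3
```

```bash
python3 -m creep '[[0,[0,1,0],0],[0,[0,1,0],0]]';  python3 -m creep '[[0,[0,1,0],0],[0,[0,1,0],0]]'
```

```text
clock: 13.7
tcp_pos: [539.2, -201.2, 152.2]
orientation: [-2.286, -2.151, 0.003]
wrist_force: [-16.1, 2.9, 5.8]
opening: -0.1
gripper_force: 8.3
clock: 13.9
tcp_pos: [539.5, -201.2, 152.1]
orientation: [-2.285, -2.15, 0.005]
wrist_force: [-24.6, 3.7, 8.1]
opening: -0.0
gripper_force: 12.3
```

The force jumps about 8 N per mm with almost no travel, so blue is at its stop. Easing back slightly to a light hold, then checking.

```bash
python3 -m creep '[[0,[0,-0.9,0],0],[0,[0,-0.9,0],0],[0,[0,-0.9,0],0],[0,[0,-0.9,0],0],[0,[0,-0.9,0],0],[0,[0,-0.9,0],0],[0,[0,-0.9,0],0],[0,[0,-0.9,0],0],[0,[0,-0.9,0],0],[0,[0,-0.9,0],0],[0,[0,-0.9,0],0],[0,[0,-0.9,0],0]]'
python3 - <<'E'
from h import *
D={n:eyes.snapshot(n) for n in('top','side')}
a=D['top']['pixels'][120:240,170:380,::-1];b=D['side']['pixels'][100:220,200:320,::-1]
cv2.imwrite('pics/end.png',cv2.resize(np.hstack([a,b]),(800,291),interpolation=2))
print(robot.state()['wrist_force'])
E
```

```text
clock: 15.1
tcp_pos: [539.2, -201.2, 152.1]
orientation: [-2.286, -2.151, 0.003]
wrist_force: [-16.9, 3.7, 6.1]
opening: -0.1
gripper_force: 8.6
[-17.5756666    1.90985923   5.2639811 ]
```

View pics/end.png

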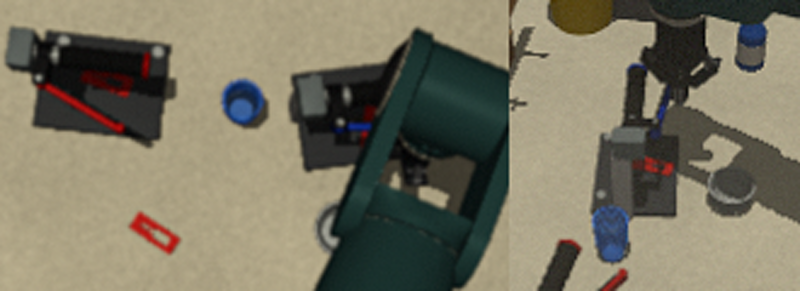

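The picture shows the blue lever held in with the finger on its front (at about (678,95)), air between it and the grip, red at rest, and the cups, bowl and clamps where they were. Handing in.

```bash
python3 -c "from bench import job; print(job.close_job())"
```

```text
the job is handed in; nothing more can be done
None
```

I pushed the red lever to its stop, held it there for about 1.4 s at about 18 N and let it spring back to rest, then pushed the blue lever to its stop, where it is still held at about 17 N (25 N at its brief peak); the job is handed in at about 15 s.

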